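Put the drive unit's locked lever in gear

ROBOT

A 6-joint arm with a two-finger parallel gripper is mounted at the origin on the work surface; the furniture and walls round the work are solid. World frame = base frame: x ahead of the robot, y to its left, z up, the work surface at z = 0. Lengths are in m, angles in degrees, forces in N, time in s.
With the tool pointing down it reaches from about 0.25 to 0.725 m from the base axis. Payload 9.7 kg.
Tool frame: the origin (TCP) lies between the finger pads; the fingertips stand 19 mm ahead of it and the grasp point (between the pads) is the TCP; z points along the fingers, y is the line along which they close (so a half turn about z gives the same grasp; the last joint's range is limited). The gripper opens to 85 mm and grips with 20 to 120 N. Pads are 22 mm wide; open, the fingers measure 114 mm over their backs; the gripper's body (76 mm by 85 mm) begins 54 mm behind the grasp point. The pads swing forward as they close: fully open they stand 13 mm farther back than shut.
Start: joints at [69.958, 4.979, 10.078, 95.1, 0, 90], TCP at [0.188, 0.517, 0.25] pointing down, gripper open.
Joint ranges: [-179.16, 179.16], [-48.56, 103.87], [-65.8, 70.77], [-126.05, 130.52], [-82.76, 87.17], [-180, 180]. Speed limits (degrees/s): [127.2, 127.2, 147.25, 180, 180, 180].

INTERFACE

Orientations are given as [roll, pitch, yaw] about the fixed x, y, z axes, in that order (R = Rz(yaw) Ry(pitch) Rx(roll)).
In Python, from workcell import telemetry, camera, calibration, workorder gives the robot as it stands.
- The arm moves only by the tool play_rows, never from a script. Its argument "increments" is a list of rows, each a list of 3 entries, a list of its own where there are three numbers: the shift along the tool's x, y, z in mm, then the turn, a rotation vector about the tool's x, y, z in degrees, then the closure, from 0 (fully open) to 1 (shut). In form: [[[x, y, z], [ax, ay, az], jaw], ...]. A call has 1 to 20 rows; each row is the pose to reach, as a shift and turn from the pose commanded when the call began, along the tool's axes at that moment; what a row does not reach only later rows make up. A row lasts 1/10 s, in which the tool goes at most 50 mm and 8.59 degrees, less where a joint would pass 70% of its speed; a pose out of reach is approached as far as the arm can. A call with a gripper value outside its range is refused whole. The fingers move at their own pace and stop on an object; "grip_force" is the grip in N (left out, the last holds). Time passes only in rows, so rows that repeat a pose let the fingers close. It gives the time, the measured TCP pose, the force, the opening and the grip force at its end, in the units of the state.
- telemetry.get_obs(): the state, without advancing time (a new reading comes with each control period).
- camera(name): name is "side" or "top" or "wrist"; returns (picture, depth): 400x640x3 uint8, red, green, blue; 400x640 float32, m along the optical axis (not along the pixel's ray), 0 where there is no reading.
- calibration(name): a dict with "vertical_fov" (degrees; the focal length in pixels is half the picture's height over the tangent of half this angle, whatever the lens; pixels are square), "cx", "cy" (the principal point, pixels), "k1" (the pictures are not rectified: a ray, as slopes to the right and down, at radius r is drawn at 1 + k1 r^2 times it, then the intrinsics apply), "rvec" (rotation vector, rad) and "tvec" (3), from world to camera coordinates, as OpenCV has them; the wrist camera has in their place "hand_eye" (4x4, takes a point from camera to tool coordinates, whose origin is the TCP and whose axes are the flange's). Camera axes: x right, y down, z forward; pixel columns grow to the right and rows downward; lengths in m; the calibration is good to about 2 mm. A picture is of the moment at which its call begins: read the wrist's pose just before it. calibration takes no time and is no camera call.
- workorder.job_done(): hands the job in; it is judged then, once.
The state is a dict: "time": time; "q": joint angles; "qd": joint speeds; "joint_efforts": joint torques, N m; "ee_pos": TCP position; "tcp_rot": TCP orientation; "wrist_force": force on the tool from outside, world axes, zero at the start; "torque": the same for the moment, N m; "opening": finger opening in m; "grasp_force": force on a finger pad.
Only numpy, scipy, OpenCV 4.12 (cv2) and the standard library are available. Lean on these libraries where they do the work, as an engineer would, in place of code of your own. Each camera call takes 0.05 s, during which the arm holds its last target. There are 200 camera calls.

TASK

Put the small drive unit in gear: lift the lockout collar on its lever, push the lever away past the lock and on through the spring detent until it snaps into the far position, and let the collar drop fully home there so that the lever is locked. Do not force the lever, and leave the other things on the bench where they are.

Things in the scene. Friction and masses are not known exactly. Their poses are not given: they have to be found in the camera images.
- drive_unit: Grey cast gear housing screwed to the bench (fixed), 150 mm long (x) by 105 mm wide (y), top plate at height 78 mm; origin at the middle of its underside (5 mm behind the housing's middle); z up, its own x axis is the direction in which the lever must be pushed (away from the robot, yawed). An upright lever comes out of its top between two dark gate cheeks (16 mm to 26 mm either side of the middle) whose teeth reach 80 mm from the pivot.
- lever_pivot (a point): The lever's hinge axis, in the middle of the housing, 55 mm above the bench; axes as the housing (x push direction, y hinge axis, z up). The lever swings in the housing's x-z plane.
- lever (a joint): Lean of the lever, rad: 0 upright, positive away from the robot. Starts at -0.15 to 0.08; friction about 3 N at the collar. Collar down, it is blocked at 0.20 by the lock tooth, which reaches to 0.50. A spring detent resists from 0.28 on, most at 0.30 to 0.34 (7 to 9 N under the flange), is passed at 0.42 and then throws the lever on; end stop 0.65. Beyond 0.56 the collar drops and locks it.
- collar (a joint): Lift of the lockout collar along the lever, m: 0 down, 0.022 fully up. A spring presses it down with 3 N (down) to 6 N (up). The lock tooth is undercut: a lever pressed hard against it holds the collar down, so ease off to lift; a slanted finger lifting it also tends to push the lever on. Up 0.014 it clears the tooth and must be held up until over it; then it can ride on the tooth's top. It drops to 0 by itself at either end.
- flange_under (a point): Centre of the underside of the collar's flange, on the lever's axis, 140 mm from the pivot when the collar is down; z along the lever (up), x towards the push direction. The flange is an aluminium disc 72 mm across and 8 mm thick; under it the collar is a sleeve 25 mm in diameter, free for 58 mm down to the gate teeth, so fingers can get below the disc from the robot's side with a tool tilted about 45 degrees.
- knob_centre (a point): Centre of the black knob on the lever's top, 42 mm across, 214 mm from the pivot; moves with the lever.
- jar: Bystander: small grey screw-lid jar 66 mm across, 58 mm high, beside the housing; origin under its centre.
- screwdriver: Bystander: yellow-handled screwdriver 207 mm long, 29 mm thick, lying in front of the housing.
- tape: Bystander: roll of tape 70 mm across, 19 mm high.
- canister: Bystander: square olive canister 70 x 70 x 88 mm with a pale lid.
- bottle: Bystander: dropper bottle 40 mm across, 134 mm high.

How it is judged (in metres and radians):
On the way, in this order (a step that is already met when the one before it is completed fails the run):
1. the collar is lifted clear of the lock tooth while the lever is still before it (value of joint collar above 0.0135 m and value of joint lever below 0.35 rad), for 0.02 s.
2. the lever is pushed over the lock tooth and past the detent (value of joint lever above 0.45 rad), for 0.05 s.
At the end, for the whole second after the job is handed in: The lever rests in the far position (lean over 0.555 rad) and the collar has dropped home there (lift under 4 mm) (value of joint lever above 0.555 rad and value of joint collar below 0.004 m and velocity of joint lever between -0.05 and 0.05 rad/s); the robot touches nothing.
It fails at once if the lever is forced: the hand presses on the drive unit with more than 45 N (contact force between any of the fingers, the arm and drive_unit above 45 N).
It fails at once if a bystander is moved by more than 20 mm (distance of any of jar, screwdriver, tape, canister, bottle from where it was at the start of the episode above 0.02 m).
It also fails if it takes over 67 s, if anything falls off the work surface, if the arm or the gripper's body presses on something with over 40 N, if the wrist force passes 120 N, or if a joint passes its speed limit or range.

## Working session

There is one attempt and no reset: what is moved stays moved. The work goes in short steps, Python scripts to look and compute and a tool call to move; the robot and the scene stay as the last step left them, time stands still between calls to the robot, and variables do not carry over. Pictures are saved under pics/ and viewed, at most 10 in all, crops included, and the job is handed in when it is done.

Besides the shell and the picture viewer there is one more tool, called after ">>>" in YAML: its name, and indented under it one key for each argument. play_rows: Moves the arm, as the interface text tells. Its arguments: {"type":"object","properties":{"increments":{"type":"array"},"grip_force":{"type":"number"}},"required":["increments"]}

```bash
ls; mkdir -p pics
cat > h.py <<'E'
import numpy as np, cv2
from scipy.spatial.transform import Rotation as R
from workcell import telemetry, camera, calibration, workorder
def pose(o=None):
    o=o or telemetry.get_obs(); T=np.eye(4); T[:3,:3]=R.from_euler('xyz',o['tcp_rot'],degrees=True).as_matrix(); T[:3,3]=o['ee_pos']; return T
def grab(name):
    T=pose() if name=='wrist' else None
    im,d=camera(name); c=calibration(name)
    if name=='wrist': M=T@np.array(c['hand_eye'])
    else:
        M=np.eye(4); Rm=cv2.Rodrigues(np.array(c['rvec'],float))[0]; M[:3,:3]=Rm.T; M[:3,3]=-Rm.T@np.array(c['tvec'],float).ravel()
    f=200/np.tan(np.radians(c['vertical_fov'])/2)
    vv,uu=np.mgrid[0:400,0:640]; x=(uu-c['cx'])/f; y=(vv-c['cy'])/f
    k=c['k1']; a,b=x.copy(),y.copy()
    for _ in range(8):
        s=1+k*(a*a+b*b); a=x/s; b=y/s
    rays=np.dstack([a,b,np.ones_like(a)])@M[:3,:3].T
    P=M[:3,3]+rays*d[...,None]; P[d==0]=np.nan
    return im,d,P,rays,M[:3,3]
E
python3 - <<'E'
from h import *
o=telemetry.get_obs(); print(o)
for n in ['side','top']:
    im,d,P,rays,c=grab(n); cv2.imwrite(f'pics/{n}0.png',im[...,::-1]); np.savez(f'{n}0.npz',im=im,P=P,rays=rays,c=c); print(n,c,(d>0).mean())
E
```

```text
pics
{'time': 0.0, 'q': array([ 6.99583382e+01,  5.01339044e+00,  1.00347537e+01,  9.50976281e+01,
       -5.09784997e-04,  9.00016335e+01]), 'qd': array([-0.01418077, -0.0457744 ,  0.06161041,  0.02047638,  0.02961312,
       -0.00581612]), 'joint_efforts': array([-1.43947542e-03, -5.20391572e+01,  4.64800751e+01,  1.67046511e-02,
        8.17470618e-05,  1.26909887e-05]), 'ee_pos': array([0.18842565, 0.51651939, 0.24956374]), 'tcp_rot': array([-1.79923735e+02,  5.11958827e-04,  1.59956705e+02]), 'wrist_force': array([ 0.11753872,  0.08367777, -0.42299349]), 'torque': array([-0.01679359,  0.01662984, -0.04243072]), 'grasp_force': 0.0, 'opening': 0.08543746632875913}
side [0.58981538 0.71574238 0.74819306] 0.9959453125
top [ 0.37824429 -0.18203887  1.20132141] 0.99609765625
```

View pics/side0.png

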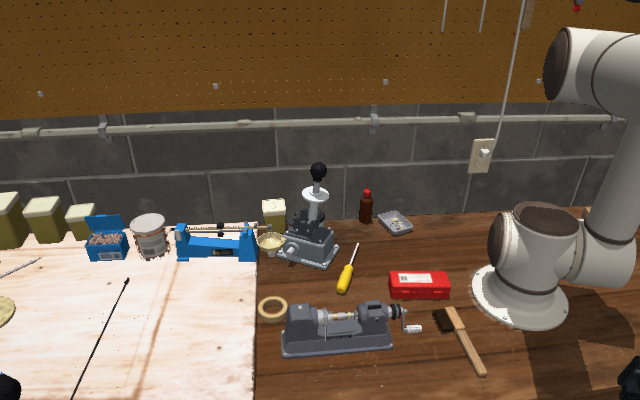

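View pics/top0.png

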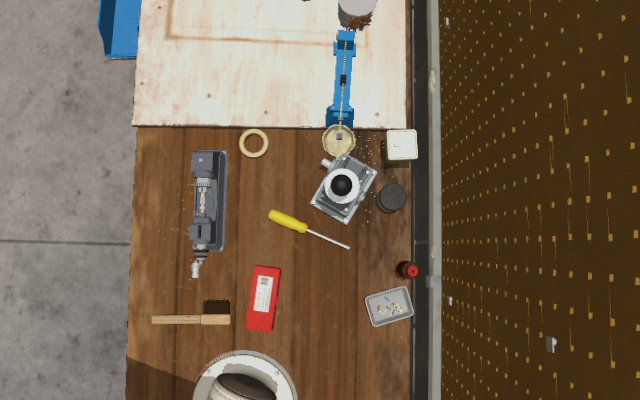

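Side view: knob at about (318,171), white flange at (315,195), housing around (308,245). Top view: knob at (342,185), housing yawed around (343,190), and the screwdriver lies in front from (270,213) to (350,248).

Run:
```python
from h import *
S=np.load('side0.npz');T=np.load('top0.npz')
def rep(n,p): print(n,len(p),np.nanmedian(p,0).round(4),np.nanmin(p,0).round(4),np.nanmax(p,0).round(4))
for nm,D,(u0,v0,u1,v1) in [('side',S,(270,155,345,275)),('top',T,(300,145,385,230))]:
    P=D['P'][v0:v1,u0:u1].reshape(-1,3); im=D['im'][v0:v1,u0:u1].reshape(-1,3).astype(int)
    g=im.mean(1); near=(abs(P[:,0]-0.5)<.2)
    for lo,hi in [(.07,.085),(.085,.14),(.14,.18),(.18,.225),(.225,.3)]:
        m=(P[:,2]>lo)&(P[:,2]<hi); rep(f'{nm} z{lo}-{hi}',P[m]) if m.sum() else None
    m=(P[:,2]>.18)&(P[:,2]<.225)&(g>150); rep(nm+' flange bright',P[m])
    m=(P[:,2]>.235)&(g<70); rep(nm+' knob',P[m])
    if nm=='top':
        m=((P[:,2]>.068)&(P[:,2]<.088)).astype(np.uint8).reshape(v1-v0,u1-u0)
        m=cv2.morphologyEx(m,cv2.MORPH_OPEN,np.ones((3,3)))
        pts=P[m.ravel()>0][:,:2].astype(np.float32); print('plate rect',cv2.minAreaRect(pts))
        m=(P[:,2]>.004)&(P[:,2]<.02);print('base rect',cv2.minAreaRect(P[m][:,:2].astype(np.float32)))
    # knob sphere fit
    m=(P[:,2]>.237); q=P[m]; A=np.c_[2*q,np.ones(len(q))]; s=np.linalg.lstsq(A,(q**2).sum(1),rcond=None)[0]; print('sphere',s[:3],np.sqrt(s[3]+s[:3]@s[:3]))
# bystander extents from top
P=T['P'];im=T['im'].astype(int)
m=(im[...,0]>150)&(im[...,1]>120)&(im[...,2]<80); m[:200]=0; rep('screwdriver',P[m])
for n,(u,v) in dict(jar=(391,198),can=(401,145),bottle=(408,270),bowl=(338,138),tape=(243,143),tip=(349,248),shaft=(320,236)).items(): print(n,P[v,u].round(3))
```

```text
side z0.07-0.085 831 [ 0.5229 -0.2244  0.0772] [ 0.3896 -0.416   0.07  ] [ 0.6219 -0.1676  0.085 ]
side z0.085-0.14 1613 [ 0.5335 -0.4034  0.1117] [ 0.3896 -0.4165  0.085 ] [ 0.6211 -0.1904  0.1399]
side z0.14-0.18 879 [ 0.5154 -0.4063  0.1602] [ 0.3923 -0.4177  0.14  ] [ 0.6167 -0.2069  0.18  ]
side z0.18-0.225 1237 [ 0.5078 -0.405   0.2028] [ 0.3931 -0.4167  0.1801] [ 0.6146 -0.1799  0.2248]
side z0.225-0.3 293 [ 0.4951 -0.2046  0.2712] [ 0.473  -0.4055  0.2253] [ 0.6122 -0.1926  0.2898]
side flange bright 222 [ 0.51   -0.212   0.2021] [ 0.4653 -0.253   0.1957] [ 0.5337 -0.1808  0.2129]
side knob 260 [ 0.4942 -0.2032  0.2736] [ 0.473  -0.2229  0.239 ] [ 0.5127 -0.1926  0.2898]
sphere [ 0.49261442 -0.21760104  0.26593823] 0.02319339748208466
top z0.07-0.085 705 [ 0.5157 -0.2358  0.0768] [ 0.4494 -0.2903  0.07  ] [ 0.6037 -0.1678  0.0848]
top z0.085-0.14 114 [ 0.5478 -0.2565  0.1139] [ 0.5177 -0.2754  0.0857] [ 0.6051 -0.2135  0.1346]
top z0.18-0.225 608 [ 0.4957 -0.2209  0.2017] [ 0.4634 -0.2537  0.1931] [ 0.5342 -0.183   0.2093]
top z0.225-0.3 378 [ 0.4894 -0.2142  0.2841] [ 0.4719 -0.2337  0.2654] [ 0.5118 -0.1942  0.2913]
top flange bright 582 [ 0.4973 -0.2219  0.2019] [ 0.4634 -0.2537  0.1933] [ 0.5342 -0.183   0.2093]
top knob 343 [ 0.4892 -0.2143  0.2845] [ 0.4719 -0.2336  0.2693] [ 0.5097 -0.196   0.2913]
plate rect ((0.5155451893806458, -0.2325667291879654), (0.08929785341024399, 0.12229442596435547), 61.150089263916016)
base rect ((0.5197454690933228, -0.22542843222618103), (0.20166829228401184, 0.2020864337682724), 2.041485071182251)
sphere [ 0.49133554 -0.21449265  0.27011023] 0.020041562666556892
screwdriver 460 [ 0.4332 -0.0929  0.0251] [ 0.1591 -0.3764 -0.0045] [0.4598 0.2817 0.8457]
jar [ 0.489 -0.338  0.057]
can [ 0.608 -0.358  0.083]
bottle [ 0.327 -0.369  0.109]
bowl [ 0.615 -0.213  0.112]
tape [0.621 0.014 0.015]
tip [ 0.373 -0.246 -0.002]
shaft [ 0.4   -0.176  0.018]
```

```bash
cat >> h.py <<'E'
YAW=-29.
def target(pos,tilt,yaw=None):
    y=np.radians(YAW if yaw is None else yaw); t=np.radians(tilt)
    d=np.array([np.cos(y),np.sin(y),0]); z=np.cos(t)*d-np.sin(t)*np.array([0,0,1.]); yy=np.array([-np.sin(y),np.cos(y),0])
    T=np.eye(4); T[:3,:3]=np.c_[np.cross(yy,z),yy,z]; T[:3,3]=pos; return T
def delta(Tt,T0=None):
    D=np.linalg.inv(pose() if T0 is None else T0)@Tt
    return (D[:3,3]*1000).round(1),np.degrees(R.from_matrix(D[:3,:3]).as_rotvec()).round(1)
E
python3 - <<'E'
from h import *
T=np.load('top0.npz');S=np.load('side0.npz')
for D,(u0,v0,u1,v1) in [(T,(300,145,385,230)),(S,(270,155,345,275))]:
    P=D['P'][v0:v1,u0:u1].reshape(-1,3); g=D['im'][v0:v1,u0:u1].reshape(-1,3).mean(1)
    m=(P[:,2]>.19)&(P[:,2]<.215)&(g>140)&(P[:,1]>-.26); q=P[m]; c=q.mean(0); n=np.linalg.svd(q-c)[2][2]; n*=np.sign(n[2]); print('disc',len(q),c,n)
    e=cv2.minEnclosingCircle(q[:,:2].astype(np.float32)); print(e, 'lean dir',np.degrees(np.arctan2(n[1],n[0])),np.arccos(n[2]))
P=T['P'][145:230,300:385].reshape(-1,3); q=P[(P[:,2]>.074)&(P[:,2]<.081)]
print(cv2.minAreaRect(q[:,:2].astype(np.float32)))
im=T['im'][135:240,295:395,::-1]; cv2.imwrite('pics/topcrop.png',cv2.resize(im,None,fx=5.5,fy=5.5,interpolation=cv2.INTER_CUBIC))
print(delta(target([.36,-.13,.30],45)))
E
```

```text
disc 589 [ 0.49765306 -0.21984592  0.20171271] [-0.09653709  0.05857351  0.99360442]
((0.4989023208618164, -0.21838578581809998), 0.03592045605182648) lean dir 148.75287582716518 0.11315841483345968
disc 279 [ 0.50137721 -0.21165481  0.20181849] [-0.09970918  0.07211194  0.99240009]
((0.4992550313472748, -0.21741147339344025), 0.03678939864039421) lean dir 144.12469093049785 0.1233657303046266
((0.5249959230422974, -0.2238529473543167), (0.09272397309541702, 0.12892070412635803), 61.64215087890625)
(array([-382.7, -548.6,  -49.7]), array([  3.5, -44.9,   8.5]))
```

View pics/topcrop.png

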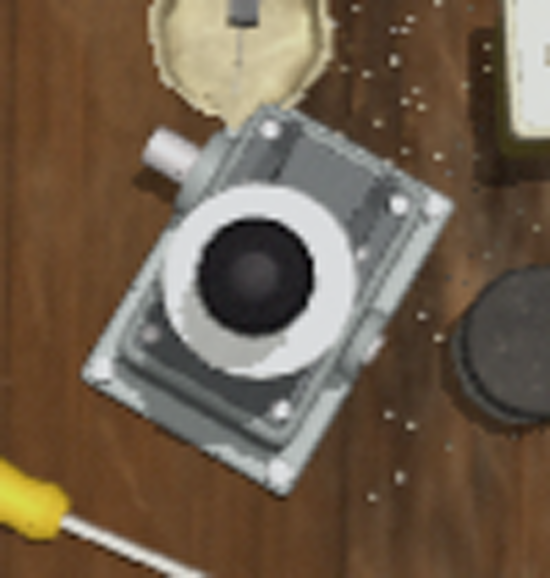

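The crop shows the housing's long edges running up and to the right (right edge (285,495) to (455,205)), so the push yaw is about -30°. The lean is about -0.115 and the pivot is about (0.5135, -0.227, 0.055).

>>> play_rows:
  increments:
    - [[-380, -550, -50], [3.5, -45, 8.5], 0.5]
    - [[-380, -550, -50], [3.5, -45, 8.5], 0.5]
    - [[-380, -550, -50], [3.5, -45, 8.5], 0.5]
    - [[-380, -550, -50], [3.5, -45, 8.5], 0.5]
    - [[-380, -550, -50], [3.5, -45, 8.5], 0.5]
    - [[-380, -550, -50], [3.5, -45, 8.5], 0.5]
    - [[-380, -550, -50], [3.5, -45, 8.5], 0.5]
    - [[-380, -550, -50], [3.5, -45, 8.5], 0.5]
    - [[-380, -550, -50], [3.5, -45, 8.5], 0.5]
    - [[-380, -550, -50], [3.5, -45, 8.5], 0.5]
    - [[-380, -550, -50], [3.5, -45, 8.5], 0.5]
    - [[-380, -550, -50], [3.5, -45, 8.5], 0.5]
    - [[-380, -550, -50], [3.5, -45, 8.5], 0.5]
    - [[-380, -550, -50], [3.5, -45, 8.5], 0.5]
    - [[-380, -550, -50], [3.5, -45, 8.5], 0.5]
    - [[-380, -550, -50], [3.5, -45, 8.5], 0.5]
    - [[-380, -550, -50], [3.5, -45, 8.5], 0.5]
    - [[-380, -550, -50], [3.5, -45, 8.5], 0.5]
    - [[-380, -550, -50], [3.5, -45, 8.5], 0.5]
    - [[-380, -550, -50], [3.5, -45, 8.5], 0.5]

```text
time: 2.1
ee_pos: [0.4123, -0.1325, 0.322]
tcp_rot: [-178.9, 42.2, 151.0]
wrist_force: [0.3, 0.9, -0.4]
opening: 0.0426
grasp_force: 0.0
```

Run:
```python
from h import *
import h
h.YAW=-30
o=telemetry.get_obs(); print(o['q'].round(1),o['qd'].round(1),o['ee_pos'],o['tcp_rot'])
im,d,P,rays,c=grab('wrist'); cv2.imwrite('pics/w1.png',im[...,::-1]); np.savez('w1.npz',im=im,P=P,rays=rays,c=c)
print(delta(target([.36,-.13,.30],45)))
```

```text
[ -9.1 -48.5 -30.9  67.5 -14.3  15.1] [ 0.3  0.   0.1 -0.1  0.3 -0.2] [ 0.41233759 -0.13252309  0.32202312] [-178.90076259   42.18141119  150.97156515]
(array([ 49.6, -23.7, -14.8]), array([-0.4, -2.8,  0.8]))
```

View pics/w1.png

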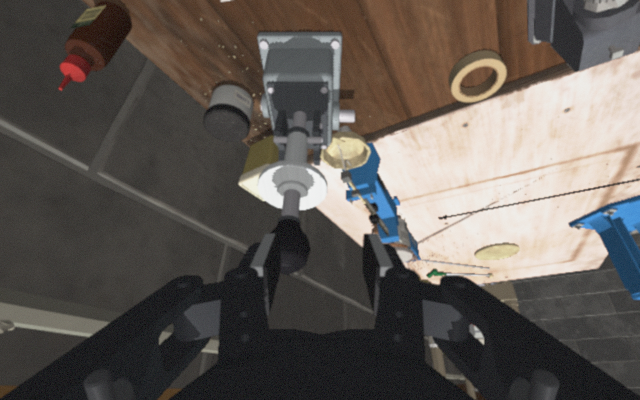

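Wrist view: knob at (292,245) just beyond the left finger, disc at (293,185), housing at (300,85). The arm stopped at joint 2's limit, so I need positions farther out.

```bash
sed -i 's/^YAW=.*/YAW=-30.; PIV=np.array([.5135,-.227,.055]); DV=np.array([np.cos(np.radians(YAW)),np.sin(np.radians(YAW)),0])\ndef at(s,z): return PIV*[1,1,0]+s*DV+[0,0,z]/' h.py
python3 - <<'E'
from h import *
print(delta(target(at(-.115,.24),45)))
E
```

```text
(array([ 40.8, -30.4,  74.3]), array([-0.4, -2.8,  0.8]))
```

>>> play_rows:
  increments:
    - [[10, -30, 0], [0, 0, 0], 0.5]
    - [[40, -30, 75], [0, -3, 1], 0.5]
    - [[40, -30, 75], [0, -3, 1], 0.5]
    - [[40, -30, 75], [0, -3, 1], 0.5]
    - [[40, -30, 75], [0, -3, 1], 0.5]
    - [[40, -30, 75], [0, -3, 1], 0.5]

```text
time: 2.75
ee_pos: [0.4396, -0.1753, 0.2485]
tcp_rot: [-179.5, 44.0, 149.6]
wrist_force: [-0.1, -0.7, -0.3]
opening: 0.0432
grasp_force: 0.0
```

Run:
```python
from h import *
o=telemetry.get_obs(); print(o['q'].round(2),o['qd'].round(1),o['ee_pos'],o['tcp_rot'])
print(delta(target(at(-.115,.24),45)), calibration('wrist')['hand_eye'])
# fit planar chain (q5 = wrist yaw) on readings
data=[([69.958,5.013,10.035,95.098,0,90],[.18843,.51652,.24956]),([-9.1,-48.5,-30.9,67.5,-14.3,15.1],[.41234,-.13252,.32202]),(o['q'],o['ee_pos'])]
```

```text
[-15.8  -48.55 -40.64  54.91 -10.61  10.62] [-0.2 -0.1  0.3 -0.2  0.  -0.1] [ 0.43959289 -0.17528909  0.24845767] [-179.47434208   44.03510159  149.599096  ]
(array([ 23.9,  -8.1, -11.3]), array([-0.8, -1. , -0.3])) [[ 3.44050153e-04 -9.62739186e-01 -2.70431398e-01  6.83026141e-02]
 [ 9.99999940e-01  3.40518512e-04  5.99768296e-05 -8.54509385e-04]
 [ 3.43448530e-05 -2.70431403e-01  9.62739246e-01 -1.23695517e-01]
 [ 0.00000000e+00  0.00000000e+00  0.00000000e+00  1.00000000e+00]]
```

```bash
cat > kin.py <<'E'
from h import *
from scipy.optimize import least_squares
def fk(q,p):
    a1,h,L2,L3,e,L4,Lt=p; q=np.radians(q); f=q[2]-q[1]; pt=-f+q[3]
    Ry=lambda a:R.from_euler('y',a).as_matrix(); Rz=lambda a:R.from_euler('z',a).as_matrix()
    M=Ry(pt); w=np.array([a1+L2*np.sin(q[1])+L3*np.cos(f)-e*np.sin(f),0,h+L2*np.cos(q[1])+L3*np.sin(f)+e*np.cos(f)])
    M5=M@Rz(q[4]); w=w+M@[L4,0,0]+M5@[Lt,0,0]
    return Rz(q[0])@w, Rz(q[0])@M5[:,0]
E
python3 - <<'E'
from kin import *
o=telemetry.get_obs()
data=[([69.958,5.013,10.035,95.098,0,90],[.18843,.51652,.24956],[-179.92,0,159.96]),([-9.1,-48.5,-30.9,67.5,-14.3,15.1],[.41234,-.13252,.32202],[-178.9,42.18,150.97]),(o['q'],o['ee_pos'],o['tcp_rot'])]
def res(p): return np.concatenate([fk(q,p)[0]-x for q,x,_ in data])
for e0 in (0,.05):
    s=least_squares(res,[0,.27,.3,.3,e0,.08,.2]); print(s.x.round(3),abs(s.fun).max())
for q,x,r in data: print(fk(q,s.x)[1].round(3), R.from_euler('xyz',r,degrees=True).as_matrix()[:,2].round(3))
E
```

```text
[0.027 0.115 0.328 0.502 0.064 0.034 0.266] 2.9763169211799445e-05
[0.027 0.115 0.328 0.502 0.064 0.034 0.266] 2.976317865732714e-05
[-0.    -0.001 -1.   ] [-0.    -0.001 -1.   ]
[ 0.577 -0.343 -0.741] [ 0.578 -0.343 -0.741]
[ 0.595 -0.36  -0.719] [ 0.595 -0.36  -0.719]
```

```bash
cat >> kin.py <<'E'
PK=[0.027,0.115,0.328,0.502,0.064,0.034,0.266]
LO=np.array([-179,-48.3,-65.5,-126,-82]); HI=np.array([179,103,70,130,87])
def ik(pos,tilt,yaw=YAW,x0=(-20,-48,-45,50,-10)):
    z=target(pos,tilt,yaw)[:3,2]
    def res(q):
        a,b=fk(q,PK); return np.r_[(a-pos)*10,(b-z)*3]
    s=least_squares(res,np.clip(x0,LO+.1,HI-.1),bounds=(LO,HI)); return s.x,abs(s.fun).max()
E
python3 - <<'E'
from kin import *
for s in (-.1,-.09,-.08,-.06,-.05,-.03,-.01,.02,.06):
    for z in (.14,.16,.18,.2,.25):
        ok=[t for t in range(-10,90,10) if ik(at(s,z),t)[1]<.01]
        print(s,z,ok)
E
```

```text
-0.1 0.14 [60, 70, 80]
-0.1 0.16 [60, 70, 80]
-0.1 0.18 [60, 70, 80]
-0.1 0.2 [60, 70, 80]
-0.1 0.25 [50, 60, 70, 80]
-0.09 0.14 [60, 70, 80]
-0.09 0.16 [60, 70, 80]
-0.09 0.18 [50, 60, 70, 80]
-0.09 0.2 [50, 60, 70, 80]
-0.09 0.25 [50, 60, 70, 80]
-0.08 0.14 [50, 60, 70, 80]
-0.08 0.16 [50, 60, 70, 80]
-0.08 0.18 [50, 60, 70, 80]
-0.08 0.2 [50, 60, 70, 80]
-0.08 0.25 [50, 60, 70, 80]
-0.06 0.14 [50, 60, 70, 80]
-0.06 0.16 [50, 60, 70, 80]
-0.06 0.18 [50, 60, 70, 80]
-0.06 0.2 [50, 60, 70, 80]
-0.06 0.25 [40, 50, 60, 70, 80]
-0.05 0.14 [50, 60, 70, 80]
-0.05 0.16 [50, 60, 70, 80]
-0.05 0.18 [50, 60, 70, 80]
-0.05 0.2 [40, 50, 60, 70, 80]
-0.05 0.25 [40, 50, 60, 70, 80]
-0.03 0.14 [40, 50, 60, 70, 80]
-0.03 0.16 [40, 50, 60, 70, 80]
-0.03 0.18 [40, 50, 60, 70, 80]
-0.03 0.2 [40, 50, 60, 70, 80]
-0.03 0.25 [40, 50, 60, 70, 80]
-0.01 0.14 [30, 40, 50, 60, 70, 80]
-0.01 0.16 [30, 40, 50, 60, 70, 80]
-0.01 0.18 [30, 40, 50, 60, 70, 80]
-0.01 0.2 [30, 40, 50, 60, 70, 80]
-0.01 0.25 [30, 40, 50, 60, 70, 80]
0.02 0.14 [20, 30, 40, 50, 60, 70, 80]
0.02 0.16 [20, 30, 40, 50, 60, 70, 80]
0.02 0.18 [10, 20, 30, 40, 50, 60, 70, 80]
0.02 0.2 [10, 20, 30, 40, 50, 60, 70, 80]
0.02 0.25 [0, 10, 20, 30, 40, 50, 60, 70, 80]
0.06 0.14 [-10, 0, 10, 20, 30, 40, 50, 60, 70, 80]
0.06 0.16 [-10, 0, 10, 20, 30, 40, 50, 60, 70, 80]
0.06 0.18 [-10, 0, 10, 20, 30, 40, 50, 60, 70, 80]
0.06 0.2 [-10, 0, 10, 20, 30, 40, 50, 60, 70, 80]
0.06 0.25 [-10, 0, 10, 20, 30, 40, 50, 60, 70, 80]
```

```bash
cat >> kin.py <<'E'
def corner(s,z,tilt,ext=.019,half=.011):  # tcp pose with upper tip corner at (s,z)
    t=np.radians(tilt); return target(at(s-ext*np.cos(t)-half*np.sin(t), z+ext*np.sin(t)-half*np.cos(t)),tilt)
def sz():
    T=pose(); r=T[:3,3]-PIV; t=np.degrees(np.arcsin(-T[2,2])); tr=np.radians(t); s=r@DV; z=T[2,3]
    print('TCP s %.4f lat %.4f z %.4f tilt %.1f corner s %.4f z %.4f'%(s,r@[.5,.866,0],z,t,s+.019*np.cos(tr)+.011*np.sin(tr),z-.019*np.sin(tr)+.011*np.cos(tr)))
E
python3 - <<'E'
from kin import *
sz()
for a in [(-.072,.19,52),(-.035,.150,52)]: T=corner(*a); print(T[:3,3],delta(T),ik(T[:3,3],a[2]))
E
```

```text
TCP s -0.0899 lat 0.0078 z 0.2485 tilt 46.0 corner s -0.0687 z 0.2424
[ 0.43350897 -0.18081716  0.19819993] (array([36.7, -7.5, 34.5]), array([-0.8,  6. , -0.3])) (array([-18.73607998, -46.28940409, -42.94854872,  55.88020583,
        -6.9068942 ]), np.float64(2.1510571102112408e-13))
[ 0.46555191 -0.19931716  0.15819993] (array([37.9, -6.8, 89. ]), array([-0.8,  6. , -0.3])) (array([-19.93861793, -39.51929768, -43.75621867,  48.19306203,
        -6.17456294]), np.float64(1.232403068485155e-11))
```

>>> play_rows:
  increments:
    - [[20, -7.5, 5], [-0.5, 4, 0], 1]
    - [[37, -7.5, 20], [-0.8, 6, 0], 1]
    - [[37, -7.5, 34], [-0.8, 6, 0], 1]
    - [[37, -7.5, 34], [-0.8, 6, 0], 1]
    - [[37, -7.5, 34], [-0.8, 6, 0], 1]
    - [[37, -7.5, 34], [-0.8, 6, 0], 1]
    - [[37, -7.5, 34], [-0.8, 6, 0], 1]
    - [[37, -7.5, 34], [-0.8, 6, 0], 1]
  grip_force: 20

```text
time: 3.55
ee_pos: [0.4324, -0.1809, 0.1957]
tcp_rot: [179.8, 37.9, 149.6]
wrist_force: [0.5, 0.3, -0.6]
opening: 0.0001
grasp_force: 0.0
```

Run:
```python
from kin import *
sz()
im,d,P,rays,c=grab('wrist'); cv2.imwrite('pics/w2.png',im[...,::-1])
# own-finger geometry in tool frame from wrist depth
T=np.linalg.inv(pose()); q=P.reshape(-1,3)@T[:3,:3].T+T[:3,3]
m=(abs(q[:,0])<.05)&(abs(q[:,1])<.05)&(q[:,2]<.03)&(q[:,2]>-.06)
for z in np.arange(-.06,.03,.01):
    k=m&(q[:,2]>z)&(q[:,2]<z+.01)
    if k.sum()>5: print(round(z,3),k.sum(),np.percentile(q[k],[1,99],axis=0)[:,:2].round(4).tolist())
for a in [(-.072,.19,52),(-.035,.150,52)]: T=corner(*a); print(delta(T))
```

```text
TCP s -0.0933 lat -0.0006 z 0.1957 tilt 52.1 corner s -0.0730 z 0.1875
-0.06 9463 [[-0.0061, -0.049], [0.0177, 0.0485]]
-0.05 4360 [[-0.0082, -0.0455], [0.0174, 0.0439]]
-0.04 5315 [[-0.0083, -0.0378], [0.0137, 0.0362]]
-0.03 1563 [[-0.009, -0.0306], [0.0137, 0.0294]]
-0.02 813 [[-0.0104, -0.0128], [0.0113, 0.0119]]
-0.01 615 [[0.0061, -0.014], [0.0113, 0.0127]]
0.0 486 [[0.0061, -0.0139], [0.0112, 0.0126]]
0.01 145 [[0.0063, -0.0122], [0.0112, 0.0111]]
(array([-2.4,  0.6, -1.5]), array([-0. , -0.1, -0.3]))
(array([-7. ,  0.7, 52.8]), array([-0. , -0.1, -0.3]))
```

View pics/w2.png

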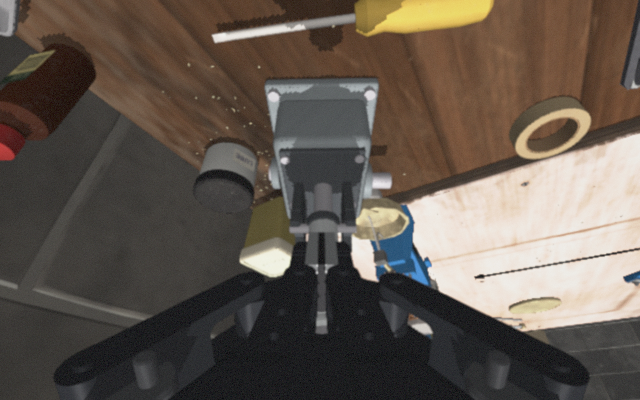

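Run:
```python
from kin import *
for a in [(-.035,.150,52),(-.0225,.152,49),(-.0125,.155,45),(-.005,.162,40),(.0035,.1705,37)]: T=corner(*a); q,e=ik(T[:3,3],a[2]); print(delta(T),q.round(1),e)
```

```text
(array([-7. ,  0.7, 52.8]), array([-0. , -0.1, -0.3])) [-19.9 -39.5 -43.8  48.2  -6.2] 1.232403068485155e-11
(array([-17.1,   0.8,  59.5]), array([-0. , -3.1, -0.3])) [-20.  -39.6 -44.8  44.2  -6.6] 7.57449658550513e-13
(array([-25.6,   0.8,  64.2]), array([-0.1, -7.1, -0.3])) [-19.9 -41.  -47.1  39.4  -7.2] 2.3314683517128287e-15
(array([-34.3,   0.9,  64.5]), array([ -0.1, -12.1,  -0.3])) [-19.6 -43.5 -50.1  33.9  -7.9] 9.705725112496566e-10
(array([-45.4,   0.9,  63.8]), array([ -0.1, -15.1,  -0.3])) [-19.6 -43.8 -50.8  30.4  -8.3] 1.1748935158095719e-11
```

>>> play_rows:
  increments:
    - [[-4, 0.7, 25], [0, 0, 0], 1]
    - [[-7, 0.7, 50], [0, 0, 0], 1]
    - [[-12, 0.7, 56], [0, -1.5, 0], 1]
    - [[-17, 0.7, 59.5], [0, -3, 0], 1]
    - [[-20, 0.8, 61], [0, -4.4, 0], 1]
    - [[-23, 0.8, 63], [0, -5.8, 0], 1]
    - [[-25.5, 0.8, 64.2], [0, -7, 0], 1]
    - [[-30, 0.8, 64.4], [0, -9.6, 0], 1]
    - [[-34.5, 0.8, 64.5], [0, -12, 0], 1]
    - [[-38, 0.8, 64.3], [0, -13, 0], 1]
    - [[-42, 0.8, 64], [0, -14, 0], 1]
    - [[-45.5, 0.8, 63.8], [0, -15, 0], 1]
    - [[-45.5, 0.8, 63.8], [0, -15, 0], 1]

```text
time: 4.9
ee_pos: [0.4979, -0.2183, 0.1734]
tcp_rot: [179.7, 52.9, 149.4]
wrist_force: [-1.8, 0.6, -0.6]
opening: -0.0001
grasp_force: 0.4
```

```bash
cat > lev.py <<'E'
from kin import *
def knob():
    im,d,P,_,c=grab('side'); q=P.reshape(-1,3); g=im.reshape(-1,3).mean(1)
    s=(q-PIV)@DV; l=(q-PIV)@np.array([.5,.866,0])
    m=(abs(l)<.04)&(s>-.08)&(s<.2)&(q[:,2]>.2)&(g<80)
    k=q[m]; i=np.argmax(k[:,2]-.0*k[:,0]); top=k[np.linalg.norm(k-k[i],axis=1)<.03]
    # sphere centre: fixed r from least squares
    f=least_squares(lambda c:np.linalg.norm(top-c,axis=1)-.021,k[i]-[0,.0,.02]).x
    v=f-PIV; print('knob n',len(top),'s %.4f z %.4f r %.4f lean %.3f'%(v@DV,f[2],np.hypot(v@DV,v[2]),np.arctan2(v@DV,v[2])))
    b=(abs(l)<.045)&(s>-.08)&(s<.2)&(q[:,2]>.15)&(g>150)&(np.hypot(s,q[:,2]-.055)<.19)
    a=np.arctan2(v@DV,v[2]); ax=s*np.sin(a)+(q[:,2]-.055)*np.cos(a)
    print('disc top height along lever',np.percentile(ax[b&(ax>.14)&(ax<.18)],[5,25,50,75,95]).round(4),b.sum()); return im
E
python3 - <<'E'
from lev import *
o=telemetry.get_obs(); print(o['wrist_force'],o['time']); sz(); im=knob(); cv2.imwrite('pics/s2.png',cv2.resize(im[130:290,230:430,::-1],None,fx=3.5,fy=3.5,interpolation=cv2.INTER_CUBIC))
E
```

```text
[-1.83689028  0.64763917 -0.64285877] 4.9
TCP s -0.0179 lat -0.0002 z 0.1734 tilt 37.1 corner s 0.0039 z 0.1707
knob n 179 s 0.0267 z 0.2688 r 0.2155 lean 0.124
disc top height along lever [0.1456 0.1467 0.1475 0.1483 0.1513] 183
```

View pics/s2.png

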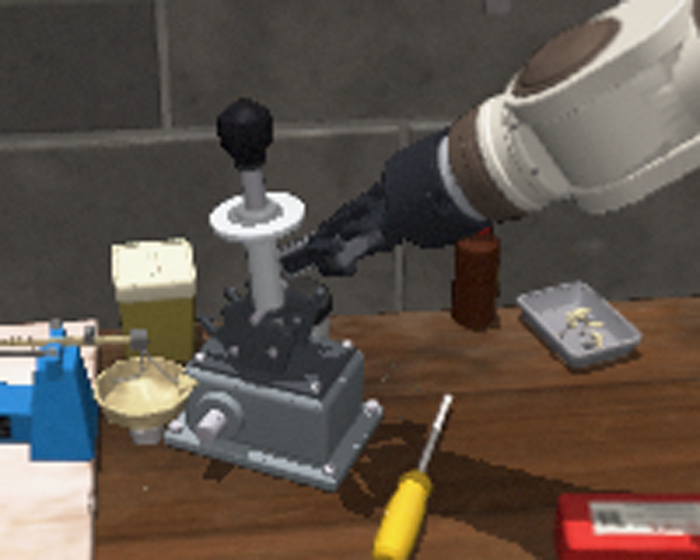

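Side crop: the fingertips touch the sleeve at (285,262), below the disc at (258,215). The collar is still down and the lever is at about 0.12. Next is the lift along the lever.

>>> play_rows:
  increments:
    - [[0, 0, -1], [0, 0, 0], 1]
    - [[-4, 0, -3.5], [0, 0, 0], 1]
    - [[-7, 0, -5], [0, 0, 0], 1]
    - [[-10, 0, -7], [0, 0, 0], 1]
    - [[-13, 0, -8.5], [0, 0, 0], 1]
    - [[-15, 0, -9.7], [0, 0, 0], 1]
    - [[-17, 0, -10.8], [0, 0, 0], 1]
    - [[-17, 0, -10.8], [0, 0, 0], 1]

```text
time: 5.75
ee_pos: [0.4988, -0.2189, 0.1923]
tcp_rot: [179.7, 52.8, 149.5]
wrist_force: [-0.6, 1.8, -3.9]
opening: -0.0001
grasp_force: 2.3
```

Run:
```python
from lev import *
o=telemetry.get_obs(); print(o['wrist_force'],o['time']); sz(); im=knob()
```

```text
[-0.61133806  1.75827639 -3.88028004] 5.75
TCP s -0.0167 lat -0.0003 z 0.1923 tilt 37.2 corner s 0.0050 z 0.1896
knob n 172 s 0.0266 z 0.2689 r 0.2156 lean 0.124
disc top height along lever [0.1531 0.1544 0.1552 0.1559 0.157 ] 186
```

>>> play_rows:
  increments:
    - [[-2.5, 0, -1.5], [0, 0, 0], 1]
    - [[-5, 0, -2.9], [0, 0, 0], 1]
    - [[-7.5, 0, -4.3], [0, 0, 0], 1]
    - [[-9.5, 0, -5.5], [0, 0, 0], 1]
    - [[-9.5, 0, -5.5], [0, 0, 0], 1]

```text
time: 6.3
ee_pos: [0.5002, -0.2197, 0.204]
tcp_rot: [179.7, 52.8, 149.5]
wrist_force: [-0.4, 0.7, -6.1]
opening: 0.0004
grasp_force: 2.8
```

Run:
```python
from lev import *
o=telemetry.get_obs(); print(o['wrist_force'],o['time']); sz(); im=knob()
# rigid rotation of tool about pivot by a, as tool-frame deltas; overpush o at the sleeve
T=pose(); ya=np.array([-DV[1],DV[0],0])
for a in np.arange(.05,.56,.05):
    Rm=R.from_rotvec(ya*a).as_matrix(); N=np.eye(4); N[:3,:3]=Rm@T[:3,:3]; N[:3,3]=PIV+Rm@(T[:3,3]-PIV); t=np.degrees(np.arcsin(-N[2,2])); print(round(a,2),delta(N,T),round(t,1),ik(N[:3,3],t)[1]<1e-3)
```

```text
[-0.40719034  0.71650143 -6.07196901] 6.3
TCP s -0.0152 lat -0.0003 z 0.2040 tilt 37.2 corner s 0.0066 z 0.2012
knob n 162 s 0.0273 z 0.2685 r 0.2152 lean 0.127
disc top height along lever [0.1645 0.1659 0.1666 0.1673 0.1693] 186
0.05 (array([-5. ,  0. ,  5.6]), array([ 0. ,  2.9, -0. ])) 40.0 True
0.1 (array([-9.6,  0.1, 11.4]), array([ 0. ,  5.7, -0. ])) 42.9 True
0.15 (array([-14. ,   0.1,  17.5]), array([ 0. ,  8.6, -0. ])) 45.8 True
0.2 (array([-18.1,   0.2,  23.7]), array([ 0.1, 11.5, -0. ])) 48.6 True
0.25 (array([-21.8,   0.2,  30.2]), array([ 0.1, 14.3, -0. ])) 51.5 True
0.3 (array([-25.2,   0.2,  36.8]), array([ 0.1, 17.2, -0. ])) 54.4 True
0.35 (array([-28.3,   0.3,  43.6]), array([ 0.1, 20.1, -0. ])) 57.2 True
0.4 (array([-31.1,   0.3,  50.6]), array([ 0.1, 22.9, -0.1])) 60.1 True
0.45 (array([-33.5,   0.3,  57.7]), array([ 0.1, 25.8, -0.1])) 63.0 True
0.5 (array([-35.5,   0.3,  64.9]), array([ 0.2, 28.6, -0.1])) 65.8 True
0.55 (array([-37.2,   0.4,  72.1]), array([ 0.2, 31.5, -0.1])) 68.7 True
```

>>> play_rows:
  increments:
    - [[-2.5, 0, 2.8], [0, 1.5, 0], 1]
    - [[-5, 0, 5.6], [0, 2.9, 0], 1]
    - [[-7.4, 0, 8.5], [0, 4.3, 0], 1]
    - [[-9.6, 0, 11.4], [0, 5.7, 0], 1]
    - [[-11.9, 0, 14.4], [0, 7.2, 0], 1]
    - [[-14, 0, 17.5], [0, 8.6, 0], 1]
    - [[-16.1, 0, 20.6], [0, 10, 0], 1]
    - [[-18, 0, 23.7], [0, 11.5, 0], 1]
    - [[-18, 0, 23.7], [0, 11.5, 0], 1]

```text
time: 7.25
ee_pos: [0.5264, -0.2346, 0.2037]
tcp_rot: [179.7, 41.3, 149.6]
wrist_force: [-1.4, 4.5, -5.5]
opening: 0.0002
grasp_force: 3.0
```

Run:
```python
from lev import *
o=telemetry.get_obs(); print(o['wrist_force'],o['time']); sz(); im=knob()
T=pose(); ya=np.array([-DV[1],DV[0],0])
for a in np.arange(.05,.4,.05):
    Rm=R.from_rotvec(ya*a).as_matrix(); N=np.eye(4); N[:3,:3]=Rm@T[:3,:3]; N[:3,3]=PIV+Rm@(T[:3,3]-PIV); print(round(a,2),delta(N,T))
```

```text
[-1.35240024  4.45976112 -5.45205063] 7.25
TCP s 0.0150 lat -0.0002 z 0.2037 tilt 48.7 corner s 0.0358 z 0.1967
knob n 21 s -0.0907 z 0.3505 r 0.3092 lean -0.298
disc top height along lever [0.1415 0.1438 0.1467 0.1505 0.1539] 154
0.05 (array([-4.9,  0. ,  5.6]), array([ 0. ,  2.9, -0. ]))
0.1 (array([-9.6,  0.1, 11.4]), array([ 0. ,  5.7, -0. ]))
0.15 (array([-14. ,   0.1,  17.4]), array([ 0. ,  8.6, -0. ]))
0.2 (array([-18. ,   0.1,  23.7]), array([ 0.1, 11.5, -0. ]))
0.25 (array([-21.8,   0.1,  30.1]), array([ 0.1, 14.3, -0. ]))
0.3 (array([-25.2,   0.2,  36.8]), array([ 0.1, 17.2, -0. ]))
0.35 (array([-28.3,   0.2,  43.6]), array([ 0.1, 20.1, -0. ]))
```

```bash
sed -i 's/(s>-.08)&(s<.2)&(q\[:,2\]>.2)/(s>SMIN)\&(s<.2)\&(q[:,2]>.2)\&(q[:,2]<.3)/; s/^def knob/SMIN=.03\ndef knob/' lev.py
python3 - <<'E'
from lev import *
im=knob(); cv2.imwrite('pics/s3.png',cv2.resize(im[130:290,230:430,::-1],None,fx=3.5,fy=3.5,interpolation=cv2.INTER_CUBIC))
E
```

```text
knob n 171 s 0.0699 z 0.2592 r 0.2158 lean 0.330
disc top height along lever [0.1624 0.1652 0.1658 0.1665 0.1699] 149
```

View pics/s3.png

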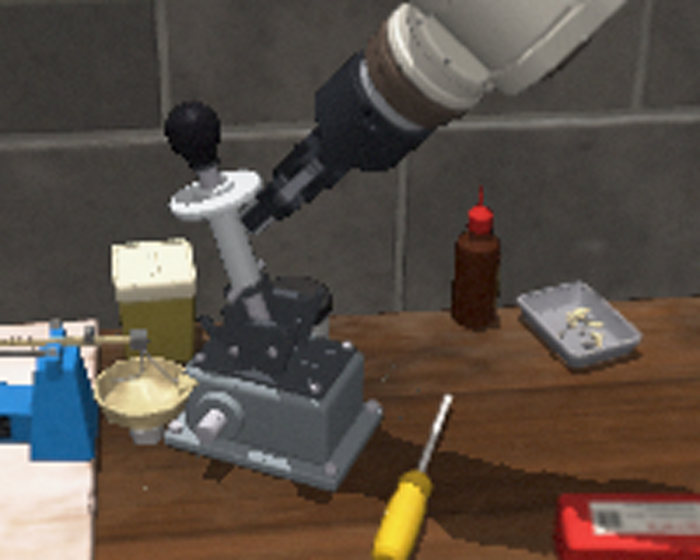

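The lever is at 0.33, with the collar up about 18 mm and resting on the fingertips (around (255,215)). I keep pushing along the arc.

>>> play_rows:
  increments:
    - [[-2.5, 0, 2.8], [0, 1.5, 0], 1]
    - [[-5, 0, 5.6], [0, 2.9, 0], 1]
    - [[-7.4, 0, 8.5], [0, 4.3, 0], 1]
    - [[-9.6, 0, 11.4], [0, 5.7, 0], 1]
    - [[-11.9, 0, 14.4], [0, 7.2, 0], 1]
    - [[-14, 0, 17.5], [0, 8.6, 0], 1]
    - [[-16.1, 0, 20.6], [0, 10, 0], 1]
    - [[-18, 0, 23.7], [0, 11.5, 0], 1]
    - [[-20, 0, 27], [0, 12.9, 0], 1]
    - [[-20, 0, 27], [0, 12.9, 0], 1]

```text
time: 8.35
ee_pos: [0.5545, -0.2517, 0.1969]
tcp_rot: [179.8, 28.5, 149.6]
wrist_force: [-2.9, 2.5, -2.7]
opening: 0.0001
grasp_force: 2.2
```

Run:
```python
from lev import *
import lev; lev.SMIN=.08
o=telemetry.get_obs(); print(o['wrist_force'],o['time']); sz(); im=knob()
```

```text
[-2.8657089   2.53388266 -2.69910042] 8.35
TCP s 0.0479 lat -0.0009 z 0.1969 tilt 61.5 corner s 0.0666 z 0.1854
knob n 137 s 0.1323 z 0.2259 r 0.2161 lean 0.659
disc top height along lever [0.1488 0.1523 0.1551 0.1584 0.1732] 162
```

Lever is at the end stop (0.65), with the fingertip still holding the collar a few mm up. I lower along the lever first, then back out.

>>> play_rows:
  increments:
    - [[3, 0, 1.4], [0, 0, 0], 1]
    - [[6.5, 0, 3], [0, 0, 0], 1]
    - [[10, 0, 4.5], [0, 0, 0], 1]
    - [[13.5, 0, 6], [0, 0, 0], 1]
    - [[13.5, 0, 6], [0, 0, 0], 1]

```text
time: 8.9
ee_pos: [0.5463, -0.2466, 0.185]
tcp_rot: [179.8, 28.5, 149.6]
wrist_force: [0.6, 0.0, -1.3]
opening: -0.0002
grasp_force: 0.0
```

Run:
```python
from lev import *
import lev; lev.SMIN=.08
o=telemetry.get_obs(); print(o['wrist_force'],o['time']); sz(); im=knob()
```

```text
[ 0.63422533  0.04717924 -1.27177681] 8.9
TCP s 0.0382 lat -0.0006 z 0.1850 tilt 61.5 corner s 0.0569 z 0.1735
knob n 163 s 0.1322 z 0.2261 r 0.2162 lean 0.658
disc top height along lever [0.1415 0.1457 0.1479 0.1526 0.1722] 173
```

>>> play_rows:
  increments:
    - [[5, 0, -10], [0, 0, 0], 1]
    - [[10, 0, -22], [0, 0, 0], 1]
    - [[18, 0, -40], [0, 0, 0], 1]
    - [[26, 0, -60], [0, 0, 0], 1]
    - [[26, 0, -85], [0, 0, 0], 1]
    - [[26, 0, -85], [0, 0, 0], 1]
    - [[26, 0, -85], [0, 0, 0], 1]

```text
time: 9.65
ee_pos: [0.4917, -0.2148, 0.2484]
tcp_rot: [179.8, 28.6, 149.6]
wrist_force: [0.2, 0.1, 0.7]
opening: 0.0
grasp_force: 0.0
```

Run:
```python
from lev import *
import lev; lev.SMIN=.08
o=telemetry.get_obs(); print(o['wrist_force'],o['time']); sz(); im=knob(); cv2.imwrite('pics/s4.png',cv2.resize(im[130:290,230:430,::-1],None,fx=3.5,fy=3.5,interpolation=cv2.INTER_CUBIC))
```

```text
[0.23699072 0.06419669 0.70408027] 9.65
TCP s -0.0250 lat -0.0004 z 0.2484 tilt 61.4 corner s -0.0063 z 0.2370
knob n 139 s 0.1324 z 0.2262 r 0.2165 lean 0.658
disc top height along lever [0.1414 0.1457 0.148  0.1522 0.1724] 172
```

View pics/s4.png

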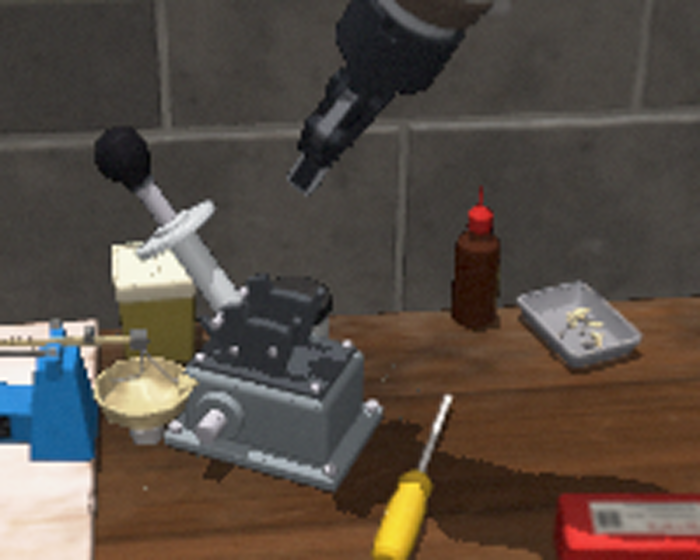

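The lever is in the far position (knob at (122,155)), the collar is home (disc at (178,228)), and the hand is clear.

```bash
python3 -c "
from workcell import workorder; print(workorder.job_done())"
```

```text
the job is handed in; nothing more can be done
None
```

The job is handed in, with no verdict returned: at the last check the lever stood at about 0.65 rad with the collar down and the hand clear, after about 10 of the 67 s.

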